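# Kit the carburettor caddy by colour

## Robot

A 6-joint arm with a two-finger parallel gripper is mounted at the origin on a cart in front of the work surface, level with it; the furniture and walls round the work are solid. World frame = base frame: x ahead of the robot, y to its left, z up, the work surface at z = 0. Lengths are in m, angles in rad, forces in N, time in s.
With the tool pointing down it reaches from about 0.3 to 0.875 m from the base axis. Payload 6.4 kg.
Tool frame: the origin (TCP) lies midway between the tips of the shut fingers; the grasp point (between the pads) lies 19 mm behind it; z points along the fingers, y is the line along which they close (so a half turn about z gives the same grasp; the last joint's range is limited). The gripper opens to 85 mm and grips with 20 to 120 N. Pads are 22 mm wide; open, the fingers measure 114 mm over their backs; the gripper's body (76 mm by 85 mm) begins 54 mm behind the grasp point. The pads swing forward as they close: fully open they stand 13 mm farther back than shut.
Start: joints at [0.942, 0.181, 1.607, -0, 1.354, -0.206], TCP at [0.236, 0.524, 0.205] pointing down, gripper open.
Joint ranges: [-2.99, 2.99], [-0.89, 2.07], [0.3, 2.58], [-1.14, 4.28], [0, 2.63], [-3.12, 3.12]. Speed limits (rad/s): [2.57, 2.57, 3.01, 3.14, 3.14, 3.14].

## Interface

Orientations are given as a unit quaternion [w, x, y, z].
In Python, from bench import ctrl gives the robot as it stands. The module is installed in compiled form; this text tells all that it offers.
- The arm moves only by the tool move_arm, never from a script. Its argument "plan" is one flat list of numbers, 6 for each row, row after row: the shift along the world's x, y, z in units of 50 mm (1.0 is 50 mm), then the turn, a rotation vector about the world's x, y, z in rad. A call has 1 to 10 rows; each row is the pose to reach, as a shift and turn from the pose commanded when the call began; what a row does not reach only later rows make up. A row lasts 1/8 s, in which the tool goes at most 62.5 mm and 10.7 degrees, less where a joint would pass 70% of its speed; a pose out of reach is approached as far as the arm can. A call with a gripper value outside its range is refused whole. "grip" is the finger opening in mm, from 0 to 85.4, set as the call begins (left out, the last holds). The fingers move at their own pace and stop on an object; the grip force is fixed at half the most. Time passes only in rows, so rows that repeat a pose let the fingers close. It gives the time, the measured TCP pose, the force, the opening and the grip force at its end, in the units of the state.
- ctrl.get_obs(): the state, without advancing time (a new reading comes with each control period).
- ctrl.camera(name): name is "side" or "top"; returns a dict with "pixels" (400x640x3 uint8, red, green, blue), "fx", "fy", "cx", "cy" (pixels), "origin" and "attitude" of the camera in the world. Camera axes: x right, y down, z forward; pixel columns grow to the right and rows downward; lengths in m; the calibration is good to about 2 mm. A picture is of the moment at which its call begins. There is no depth.
- ctrl.hand_in(): hands the job in; it is judged then, once.
The state is a dict: "time_s": time; "q": joint angles; "dq": joint speeds; "joint_efforts": joint torques, N m; "eef_pos": TCP position; "eef_rot": TCP orientation; "wrist_force": force on the tool from outside, world axes, zero at the start; "torque": the same for the moment, N m; "opening": opening from 0.0 (shut) to 1.0 (fully open); "grasp_force": force on a finger pad.
Only numpy, scipy, OpenCV 4.12 (cv2) and the standard library are available. Lean on these libraries where they do the work, as an engineer would, in place of code of your own. Each camera call takes 0.05 s, during which the arm holds its last target. There are 200 camera calls.

## Task

Fill the caddy for the carburettor rebuild: put the teal bottle with the white nozzle in the yellow bin, the brown purge valve in the red bin, the flat black cam in the white bin and the yellow oil vial in the blue bin, each in the middle of its bin and the right way up, as it stands or lies now. Leave the teal bottle with the green cap and the black float with the brass wire where they are.

Things in the scene. Friction and masses are not known exactly. Their poses are not given: they have to be found in the camera images.
- nozzle_bottle: small teal dropper bottle with a WHITE nozzle, round, standing; body 34 mm across up to 61 mm, nozzle about 22 mm across up to 91 mm; about 0.035 kg. Origin at the centre of its underside, z up.
- purge_valve: dark brown, mushroom-shaped purge valve, standing on its foot: foot 27 mm across and 14 mm high, round head 44 mm across from 14 to 31 mm; about 0.06 kg. Origin at the centre of its underside, z up. Grip it across the head.
- idle_cam: flat matt-black fast-idle cam lying flat: a plate with an irregular outline, 36 mm (x) by 40 mm (y), 8 mm thick, with a round boss 22 mm across on top, up to 14 mm; about 0.02 kg; no wire. Origin under its middle at the underside, z up. Grip it across x, fingertips close to the surface.
- yellow_vial: slim yellow oil vial with a yellow cap, standing: 16 mm across, 46 mm tall; about 0.015 kg. Origin at the centre of its underside, z up.
- green_cap_bottle: look-alike, to be left alone: teal bottle with a GREEN screw cap, 34 mm across, 82 mm tall, loose. Origin at the centre of its underside, z up.
- black_float: look-alike, to be left alone: black float block with a thin brass wire hook at one end, 33x50x19 mm, loose. Origin under its middle, z up.
- yellow_bin: yellow square open bin, fixed: 90 mm outside, 84 mm inside, walls 20 mm high. Origin at the centre of its underside, 3 mm above the worktop; inner floor 3 mm and rim 20 mm above the origin; x, y along its sides, z up. The four bins sit two by two, 92 mm apart, in a fixed dark caddy 194 mm square with a 12 mm rim and low grips on two sides.
- red_bin: red square open bin, fixed: 90 mm outside, 84 mm inside, walls 20 mm high. Origin at the centre of its underside, 3 mm above the worktop; inner floor 3 mm and rim 20 mm above the origin; x, y along its sides, z up. Same as the yellow bin otherwise.
- white_bin: white square open bin, fixed: 90 mm outside, 84 mm inside, walls 20 mm high. Origin at the centre of its underside, 3 mm above the worktop; inner floor 3 mm and rim 20 mm above the origin; x, y along its sides, z up. Same as the yellow bin otherwise.
- blue_bin: blue square open bin, fixed: 90 mm outside, 84 mm inside, walls 20 mm high. Origin at the centre of its underside, 3 mm above the worktop; inner floor 3 mm and rim 20 mm above the origin; x, y along its sides, z up. Same as the yellow bin otherwise.
Not all that is in view belongs to the job. Of the things that look like the purge_valve, the smaller one is meant.

How it is judged:
At the end, for the whole second after the job is handed in: White-nozzle bottle in yellow bin, valve in red, cam in white, vial in blue: each within 15 mm of the bin's centre, on its floor (within 6 mm), within 0.2 rad of upright, released, at rest. Green-capped bottle and float within 15 mm of their starts and upright (0.2 rad) (horizontal distance between nozzle_bottle and yellow_bin below 0.015 m and z of nozzle_bottle in the frame of yellow_bin between 0 and 0.009 m and angle between each of nozzle_bottle, purge_valve, idle_cam, yellow_vial, green_cap_bottle, black_float's own z axis and vertical below 0.2 rad and linear speed of each of nozzle_bottle, purge_valve, idle_cam, yellow_vial below 0.02 m/s and angular speed of each of nozzle_bottle, purge_valve, idle_cam, yellow_vial below 0.3 rad/s and horizontal distance between purge_valve and red_bin below 0.015 m and z of purge_valve in the frame of red_bin between 0 and 0.009 m and horizontal distance between idle_cam and white_bin below 0.015 m and z of idle_cam in the frame of white_bin between 0 and 0.009 m and horizontal distance between yellow_vial and blue_bin below 0.015 m and z of yellow_vial in the frame of blue_bin between 0 and 0.009 m and distance of each of green_cap_bottle, black_float from where it was at the start of the episode below 0.015 m); the robot touches nothing.
It fails at once if the green-capped bottle is knocked or carried away (more than 30 mm) or tipped over (distance of green_cap_bottle from where it was at the start of the episode above 0.03 m or angle between green_cap_bottle's own z axis and vertical above 0.6 rad).
It fails at once if the black float is knocked or carried away (more than 30 mm) or tipped over (distance of black_float from where it was at the start of the episode above 0.03 m or angle between black_float's own z axis and vertical above 0.6 rad).
It also fails if it takes over 122 s, if anything falls off the work surface, if the arm or the gripper's body presses on something with over 40 N, if the wrist force passes 120 N, or if a joint passes its speed limit or range.

## Working session

There is one attempt and no reset: what is moved stays moved. The work goes in short steps, Python scripts to look and compute and a tool call to move; the robot and the scene stay as the last step left them, time stands still between calls to the robot, and variables do not carry over. Pictures are saved under pics/ and viewed, at most 14 in all, crops included, and the job is handed in when it is done.

Besides the shell and the picture viewer there is one more tool, called after "Request:" by a JSON object that holds its "name" and its "arguments", one argument or row to a line. move_arm: Moves the arm, as the interface text tells. Its arguments: {"type":"object","properties":{"plan":{"type":"array"},"grip":{"type":"number"}},"required":["plan"]}

```bash
mkdir -p pics; cat > h.py <<'E'
import numpy as np, cv2
from bench import ctrl
from scipy.spatial.transform import Rotation as R
def cam(n):
    c=ctrl.camera(n); a=np.array(c["attitude"],float)
    c["R"]=a if a.shape==(3,3) else R.from_quat(a[[1,2,3,0]]).as_matrix()
    c["o"]=np.array(c["origin"]); return c
def ray(c,u,v,z):
    d=c["R"]@np.array([(u-c["cx"])/c["fx"],(v-c["cy"])/c["fy"],1]); return c["o"]+d*(z-c["o"][2])/d[2]
def proj(c,p):
    q=c["R"].T@(np.array(p)-c["o"]); return q[0]/q[2]*c["fx"]+c["cx"],q[1]/q[2]*c["fy"]+c["cy"]
def save(c,n): cv2.imwrite("pics/"+n+".png",cv2.cvtColor(c["pixels"],cv2.COLOR_RGB2BGR))
E
python3 - <<'E'
from h import *
for n in("top","side"):
    c=cam(n);save(c,n+"0");print(n,c["o"],c["R"].round(3).tolist(),c["fx"],c["fy"],c["cx"],c["cy"])
print(ctrl.get_obs())
E
```

```text
top [0.43105623 0.04593307 1.27052367] [[-0.008, -0.995, 0.095], [-1.0, 0.005, -0.027], [0.027, -0.095, -0.995]] 484.04296905130855 484.04296905130855 325.0235116683404 192.5173812225845
side [ 0.24532529 -0.60944495  0.64163261] [[0.922, -0.242, 0.303], [-0.387, -0.601, 0.699], [0.013, -0.762, -0.647]] 405.52051277913216 405.52051277913216 306.68980322242817 199.2196570300057
{'time_s': 0.1, 'q': array([ 9.41675185e-01,  1.81470043e-01,  1.60790028e+00,  1.13124605e-05,
        1.35377999e+00, -2.06281025e-01]), 'dq': array([ 0.0005557 , -0.00181579, -0.0025904 ,  0.0002026 , -0.00033545,
        0.00135896]), 'joint_efforts': array([-4.05963237e-04, -4.45879161e+01, -3.52239990e+01, -2.81006060e-04,
        4.09716638e-03, -1.39284066e-05]), 'eef_pos': array([0.23560694, 0.52393712, 0.20417615]), 'eef_rot': array([-3.20987648e-04,  2.09849682e-01,  9.77733350e-01, -7.09627761e-04]), 'wrist_force': array([-0.52612698,  0.26900432,  0.23197508]), 'torque': array([ 0.01293875, -0.02633762, -0.02509195]), 'grasp_force': 0.0, 'opening': 1.0004759026685792}
```

View pics/top0.png

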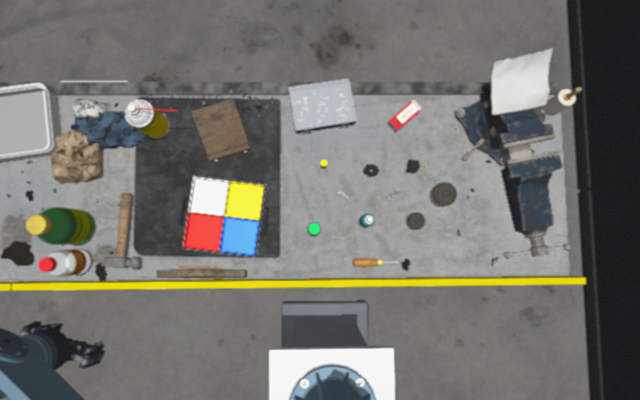

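View pics/side0.png

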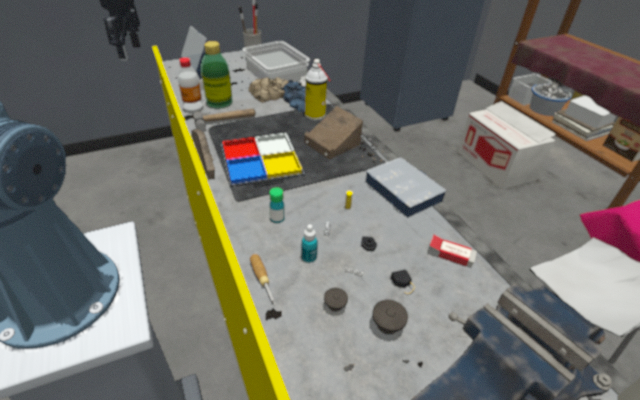

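The top view shows the vial at (324,163), the nozzle bottle at (367,220), the small valve at (416,221), the green-cap bottle at (314,229), and the bins around (225,216). Two black pieces, at (371,170) and (413,166), need a closer look to tell apart.

```bash
python3 - <<'E'
from h import *
t=cam("top");s=cam("side")
a=t["pixels"][140:240,300:440];b=s["pixels"][180:310,290:430]
A=cv2.resize(a,(400*7//5,400),interpolation=cv2.INTER_CUBIC)
B=cv2.resize(b,None,fx=4,fy=4,interpolation=cv2.INTER_CUBIC)
cv2.imwrite("pics/a1.png",A[:,:,::-1]);cv2.imwrite("pics/b1.png",B[:,:,::-1])
def mask(c,lo,hi,box):
    h=cv2.cvtColor(c["pixels"],cv2.COLOR_RGB2HSV);m=cv2.inRange(h,lo,hi);k=np.zeros_like(m);x0,y0,x1,y1=box;k[y0:y1,x0:x1]=m[y0:y1,x0:x1];return k
def blob(m):
    n,l,st,ce=cv2.connectedComponentsWithStats(m);i=1+np.argmax(st[1:,4]);
    pts=cv2.findNonZero((l==i).astype(np.uint8));return ce[i],st[i],cv2.minAreaRect(pts)
box=(175,170,275,260)
for n,lo,hi in(("yellow",(20,120,120),(35,255,255)),("red",(0,150,100),(8,255,255)),("white",(0,0,190),(180,40,255)),("blue",(95,120,100),(125,255,255))):
    ce,st,r=blob(mask(t,lo,hi,box));print(n,ce,st,r,ray(t,*ce,.012).round(4))
for n,lo,hi,bx,z in(("vial",(20,120,100),(35,255,255),(310,150,340,175),.046),("nozzle",(70,0,150),(110,120,255),(355,208,380,232),.085),("green",(60,120,80),(85,255,255),(300,215,330,240),.082),("cam",(0,0,0),(180,255,60),(355,155,390,185),.008),("float",(0,0,0),(180,255,60),(400,150,430,180),.019),("valve",(0,0,0),(180,255,100),(400,205,435,235),.031)):
    ce,st,r=blob(mask(t,lo,hi,bx));print(n,ce.round(1),st,[np.round(x,1) for x in r],ray(t,*ce,z).round(4), 'mm/px',round(1000*(1.27-z)/484,2))
E
```

```text
yellow [244.39041634 199.93479969] [ 224  181   41   39 1273] ((244.22271728515625, 199.82969665527344), (36.080692291259766, 35.816368103027344), 7.594643592834473) [0.533  0.2209 0.012 ]
red [202.49628406 231.69694467] [ 183  213   39   39 1211] ((202.4199981689453, 231.55999755859375), (34.365386962890625, 35.779605865478516), 8.130102157592773) [0.4515 0.3277 0.012 ]
white [208.50705394 196.20248963] [ 189  177   39   39 1205] ((207.97694396972656, 196.1846160888672), (35.97007369995117, 35.101829528808594), 7.125016689300537) [0.5432 0.3137 0.012 ]
blue [239.41478599 236.28404669] [ 220  217   40   39 1285] ((239.392333984375, 236.361572265625), (36.09410858154297, 35.84603500366211), 7.125016689300537) [0.439 0.233 0.012]
vial [323.5 163. ] [321 160   6   7  38] [array([323.5, 163. ]), array([6., 5.]), np.float64(90.0)] [0.6238 0.0155 0.046 ] mm/px 2.53
nozzle [361.4 210.3] [355 208  15   7  56] [array([362., 211.]), array([14.,  6.]), np.float64(-0.0)] [ 0.4998 -0.0758  0.085 ] mm/px 2.45
green [313.8 228.5] [308 223  13  12 119] [array([314. , 228.5]), array([11., 12.]), np.float64(90.0)] [0.4561 0.0414 0.082 ] mm/px 2.45
cam [370.3 170.2] [364 166  13  10  75] [array([370. , 170.5]), array([ 9., 12.]), np.float64(90.0)] [ 0.6102 -0.1087  0.008 ] mm/px 2.61
float [412.1 166.1] [407 161  11  11  98] [array([412., 166.]), array([10., 10.]), np.float64(90.0)] [ 0.619  -0.2178  0.019 ] mm/px 2.58
valve [415.1 220.6] [407 213  18  16 231] [array([415.5, 220.5]), array([15., 17.]), np.float64(90.0)] [ 0.4756 -0.2194  0.031 ] mm/px 2.56
```

View pics/a1.png

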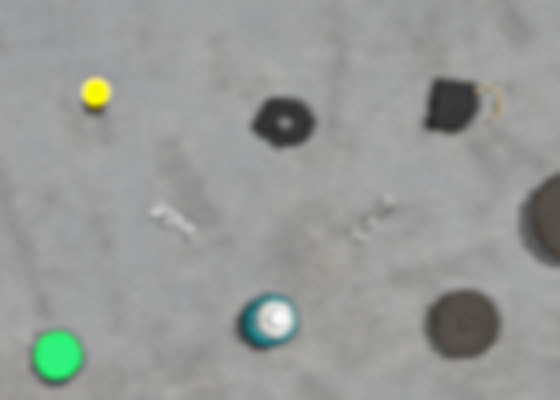

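View pics/b1.png

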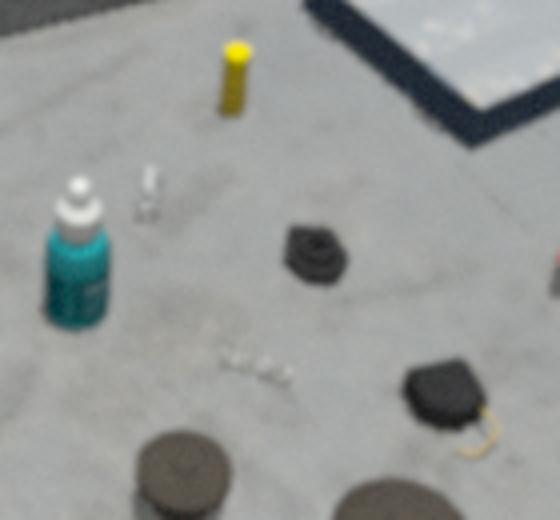

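```bash
python3 - <<'E'
from h import *
t=cam("top");s=cam("side")
# (top pixel, side pixel) of the same feature, read off crops
P={"vialtop":((323.7,163.1),(290+238/4,180+50/4),.046),
"nozzletip":((368.7,219.8),(290+79/4,180+183/4),.091),
"valvetop":((415.8,220.8),(290+184/4,180+468/4),.031),
"camboss":((371.2,170.5),(290+318/4,180+244/4),.012)}
for n,(a,b,z) in P.items(): print(n,ray(t,*a,z).round(4),ray(s,*b,z).round(4))
h=cv2.cvtColor(t["pixels"],cv2.COLOR_RGB2HSV)
m=cv2.inRange(t["pixels"],(0,0,0),(75,75,75));k=m[155:185,355:390];p=cv2.findNonZero(k);print("cam",cv2.boundingRect(p),cv2.minAreaRect(p))
m=cv2.inRange(h,(80,120,40),(105,255,255))[205:240,350:385];p=cv2.findNonZero(m);print("teal",cv2.boundingRect(p))
E
```

```text
vialtop [0.6235 0.015  0.046 ] [0.6251 0.0191 0.046 ]
nozzletip [ 0.4762 -0.0927  0.091 ] [ 0.4773 -0.0904  0.091 ]
valvetop [ 0.4751 -0.2212  0.031 ] [ 0.474  -0.2222  0.031 ]
camboss [ 0.6088 -0.1107  0.012 ] [ 0.611  -0.1072  0.012 ]
cam (9, 10, 14, 11) ((15.5, 15.5), (11.31370735168457, 11.31370735168457), 45.0)
teal (11, 10, 8, 11)
```

Request:
{"name": "move_arm", "arguments": {
  "plan": [2.4,-7.4,0,0,0,-0.24,2.4,-7.4,0,0,0,-0.24,2.4,-7.4,0,0,0,-0.24,2.4,-7.4,0,0,0,-0.24,2.4,-7.4,0,0,0,-0.24,2.4,-7.4,0,0,0,-0.24,2.4,-7.4,0,0,0,-0.24,2.4,-7.4,0,0,0,-0.24]
}}

```text
time_s: 1.3
eef_pos: [0.3562, 0.154, 0.2051]
eef_rot: [0.0, 0.327, 0.945, 0.0]
wrist_force: [-0.5, 0.6, 0.3]
opening: 0.996
grasp_force: 0.0
```

Request:
{"name": "move_arm", "arguments": {
  "plan": [2.38,-7.5,0,0,0,-0.245,2.38,-7.5,0,0,0,-0.245,2.38,-7.5,0,0,0,-0.245,2.38,-7.5,0,0,0,-0.245,2.38,-7.5,0,0,0,-0.245,2.38,-7.5,0,0,0,-0.245,2.38,-7.5,0,0,0,-0.245,2.38,-7.5,0,0,0,-0.245,2.38,-7.5,0,0,0,-0.245]
}}

```text
time_s: 2.42
eef_pos: [0.4749, -0.2181, 0.2046]
eef_rot: [-0.001, 0.437, 0.899, 0.0]
wrist_force: [0.2, -0.9, -1.3]
opening: 1.001
grasp_force: 0.0
```

Request:
{"name": "move_arm", "arguments": {
  "plan": [0,0,-1,0,0,0,0,0,-2,0,0,0,0,0,-2,0,0,0,0,0,-2,0,0,0]
}}

```text
time_s: 2.92
eef_pos: [0.476, -0.2203, 0.107]
eef_rot: [0.001, 0.438, 0.899, -0.0]
wrist_force: [0.6, -0.2, 0.3]
opening: 1.004
grasp_force: 0.0
```

```bash
python3 - <<'E'
from h import *
print(ctrl.get_obs()["eef_pos"])
t=cam("top");s=cam("side");A=cv2.resize(t["pixels"][180:270,370:460],(400,400),interpolation=3);B=cv2.resize(s["pixels"][230:330,290:390],(400,400),interpolation=3)
cv2.imwrite("pics/v2.png",np.hstack([A,B])[:,:,::-1])
E
```

```text
[ 0.47599769 -0.22027988  0.10698694]
```

View pics/v2.png

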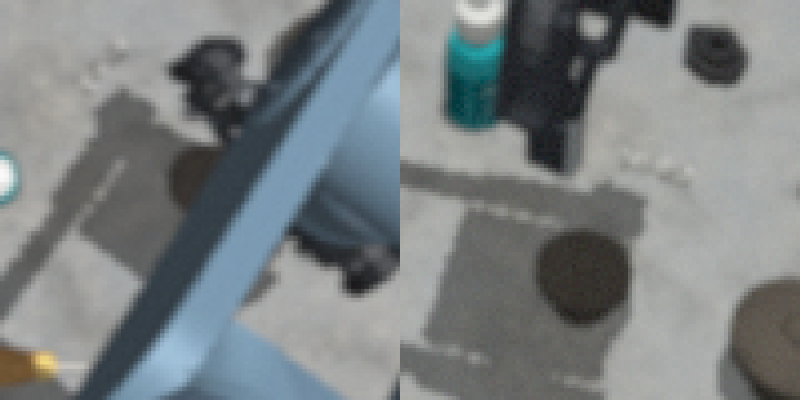

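Request:
{"name": "move_arm", "arguments": {
  "plan": [0,0,-0.5,0,0,0,0,0,-1,0,0,0,0,0,-1.5,0,0,0,0,0,-1.8,0,0,0,0,0,-2.03,0,0,0,0,0,-2.03,0,0,0,0,0,-2.03,0,0,0]
}}

```text
time_s: 3.9
eef_pos: [0.4755, -0.2211, 0.0043]
eef_rot: [0.001, 0.438, 0.899, -0.0]
wrist_force: [-0.0, 1.1, -1.0]
opening: 1.001
grasp_force: 0.0
```

Request:
{"name": "move_arm", "arguments": {
  "plan": [0,0,0,0,0,0,0,0,0,0,0,0,0,0,0,0,0,0,0,0,0,0,0,0,0,0,0,0,0,0,0,0,0,0,0,0,0,0,0,0,0,0,0,0,0,0,0,0],
  "grip": 30
}}

```text
time_s: 4.9
eef_pos: [0.4749, -0.2206, 0.0035]
eef_rot: [0.0, 0.438, 0.899, -0.0]
wrist_force: [0.3, 0.1, -0.3]
opening: 0.35
grasp_force: 0.0
```

```bash
python3 - <<'E'
from h import *
t=cam("top");s=cam("side");A=cv2.resize(t["pixels"][180:270,370:460],(400,400),interpolation=3);B=cv2.resize(s["pixels"][250:350,290:390],(400,400),interpolation=3)
cv2.imwrite("pics/v3.png",np.hstack([A,B])[:,:,::-1])
E
```

```text
(no output)
```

View pics/v3.png

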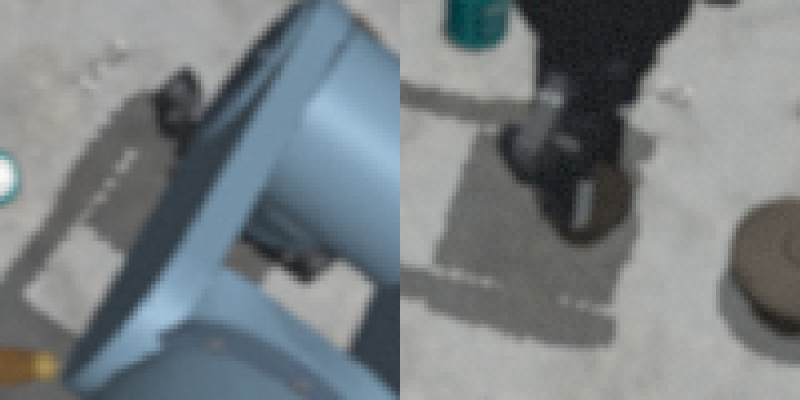

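```bash
python3 - <<'E'
from h import *
s=cam("side");o=ctrl.get_obs();p=o["eef_pos"];print(p,o["opening"],o["grasp_force"])
f=np.array([.79,.62,0]);
def cr(q): u,v=proj(s,q);return round((u-290)*4+400),round((v-250)*4)
print("tcp",cr(p),"tips",cr(p+.015*f),cr(p-.015*f),"grasp pt",cr(p+[0,0,.019]),"knuck",cr(p-.04*f+[0,0,.05]),cr(p+.04*f+[0,0,.05]))
print("valve top",cr([.475,-.221,.031]),"foot",cr([.475,-.221,0]),[cr([.475+.022*np.cos(a),-.221+.022*np.sin(a),.031]) for a in np.arange(0,6.2,1.57)])
# valve visible pixels
im=s["pixels"];m=cv2.inRange(im,(45,38,28),(95,85,75));
E
```

```text
[ 0.47491765 -0.22061241  0.0034797 ] 0.35023594996209345 0.0
tcp (581, 221) tips (595, 197) (566, 245) grasp pt (583, 196) knuck (546, 220) (625, 92)
valve top (585, 185) foot (581, 226) [(628, 170), (564, 149), (541, 201), (606, 223)]
```

```bash
python3 - <<'E'
from h import *
s=cam("side");B=cv2.resize(s["pixels"][255:325,295:375],(800,700),interpolation=cv2.INTER_CUBIC)[:600]
B=cv2.convertScaleAbs(B,alpha=1.8,beta=10)
cv2.imwrite("pics/v4.png",B[:,:,::-1])
E
```

```text
(no output)
```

View pics/v4.png

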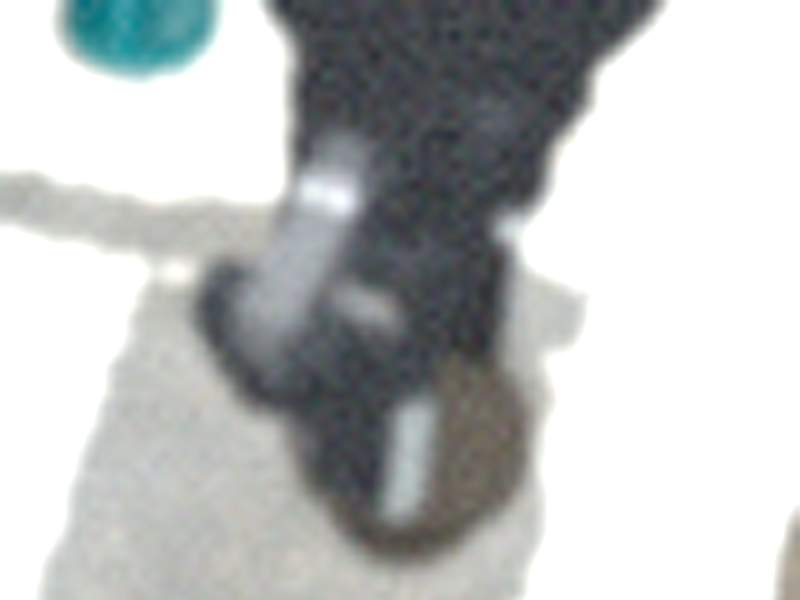

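```bash
python3 - <<'E'
from h import *
s=cam("side")
f=np.array([.788,.616,0]);g=np.array([.616,-.788,0]);c=np.array([.475,-.221,0])
for z in(0.004,.012,.02,.031,.04):
    print(z,[ [round((a-b)*10) for a,b in zip(proj(s,c+sx*f+sy*g+[0,0,z]),(295,255))] for sx,sy in((-.015,.011),(-.03,.011),(-.03,-.011),(.015,.011),(.03,.011))])
E
```

```text
0.004 [[421, 587], [385, 650], [277, 597], [492, 467], [525, 409]]
0.012 [[424, 562], [388, 624], [278, 572], [495, 441], [528, 384]]
0.02 [[427, 536], [390, 598], [280, 546], [498, 415], [532, 358]]
0.031 [[431, 499], [394, 562], [282, 509], [502, 379], [536, 321]]
0.04 [[434, 469], [396, 532], [284, 479], [506, 349], [540, 291]]
```

Request:
{"name": "move_arm", "arguments": {
  "plan": [0,0,0.4,0,0,0,0,0,0.4,0,0,0,0,0,0.4,0,0,0,0,0,0.4,0,0,0,0,0,0.4,0,0,0,0,0,0.4,0,0,0],
  "grip": 70
}}

```text
time_s: 5.9
eef_pos: [0.4747, -0.2205, 0.0232]
eef_rot: [-0.0, 0.438, 0.899, 0.0]
wrist_force: [0.8, 0.6, -0.3]
opening: 0.82
grasp_force: 0.0
```

Request:
{"name": "move_arm", "arguments": {
  "plan": [0,0,-0.4,0,0,0,0,0,-0.4,0,0,0,0,0,-0.44,0,0,0,0,0,-0.44,0,0,0]
}}

```text
time_s: 6.4
eef_pos: [0.4752, -0.2208, 0.0019]
eef_rot: [0.0, 0.438, 0.899, -0.0]
wrist_force: [0.9, -0.4, -0.3]
opening: 0.817
grasp_force: 0.0
```

```bash
python3 - <<'E'
from h import *
o=ctrl.get_obs();print(o["eef_pos"],o["opening"],o["wrist_force"])
s=cam("side");B=cv2.resize(s["pixels"][245:325,290:380],(675,600),interpolation=cv2.INTER_CUBIC)
B=cv2.convertScaleAbs(B,alpha=1.8,beta=10);cv2.imwrite("pics/v5.png",B[:,:,::-1])
f=np.array([.788,.616,0]);g=np.array([.616,-.788,0]);c=np.array([.475,-.221,0])
for z in(0.004,.012,.02,.03):
    print(z,[ [round((a-b)*7.5) for a,b in zip(proj(s,c+sx*f+sy*g+[0,0,z]),(290,245))] for sx,sy in((-.035,.011),(-.05,.011),(-.05,-.011),(.035,.011),(.05,.011))])
E
```

```text
[ 0.4752111  -0.22083045  0.00192096] 0.8166452939450441 [ 0.93449971 -0.35719749 -0.26104855]
0.004 [[317, 578], [289, 627], [206, 586], [440, 368], [464, 326]]
0.012 [[319, 559], [290, 608], [207, 567], [442, 349], [467, 307]]
0.02 [[321, 540], [292, 588], [208, 548], [445, 329], [469, 287]]
0.03 [[323, 515], [294, 564], [210, 523], [448, 304], [473, 262]]
```

View pics/v5.png

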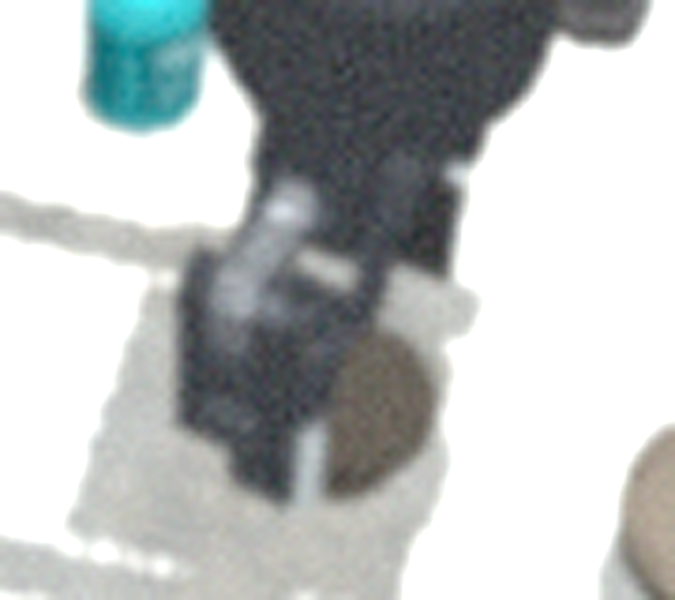

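Request:
{"name": "move_arm", "arguments": {
  "plan": [0,0,-0.05,0,0,0,0,0,-0.1,0,0,0,0,0,-0.15,0,0,0,0,0,-0.15,0,0,0]
}}

```text
time_s: 6.95
eef_pos: [0.4747, -0.2204, -0.0063]
eef_rot: [-0.0, 0.438, 0.899, 0.0]
wrist_force: [-0.7, -1.4, -0.8]
opening: 0.817
grasp_force: 0.0
```

Request:
{"name": "move_arm", "arguments": {
  "plan": [0,0,-0.03,0,0,0,0,0,-0.06,0,0,0,0,0,-0.06,0,0,0]
}}

```text
time_s: 7.32
eef_pos: [0.4748, -0.2205, -0.0092]
eef_rot: [-0.0, 0.438, 0.899, 0.0]
wrist_force: [0.4, 0.6, -1.0]
opening: 0.818
grasp_force: 0.0
```

Request:
{"name": "move_arm", "arguments": {
  "plan": [0,0,-0.05,0,0,0,0,0,-0.1,0,0,0,0,0,-0.12,0,0,0,0,0,-0.12,0,0,0]
}}

```text
time_s: 7.82
eef_pos: [0.4748, -0.2205, -0.0152]
eef_rot: [-0.0, 0.438, 0.899, 0.0]
wrist_force: [0.4, 0.3, -1.1]
opening: 0.821
grasp_force: 0.0
```

Request:
{"name": "move_arm", "arguments": {
  "plan": [0,0,-0.04,0,0,0,0,0,-0.08,0,0,0,0,0,-0.08,0,0,0]
}}

```text
time_s: 8.2
eef_pos: [0.4747, -0.2205, -0.0193]
eef_rot: [-0.0, 0.439, 0.899, 0.0]
wrist_force: [-0.2, -0.2, 0.4]
opening: 0.824
grasp_force: 0.0
```

Request:
{"name": "move_arm", "arguments": {
  "plan": [0,0,-0.02,0,0,0,0,0,-0.04,0,0,0,0,0,-0.04,0,0,0]
}}

```text
time_s: 8.57
eef_pos: [0.4749, -0.2206, -0.0211]
eef_rot: [-0.0, 0.438, 0.899, 0.0]
wrist_force: [0.1, -0.7, 0.4]
opening: 0.818
grasp_force: 0.0
```

Request:
{"name": "move_arm", "arguments": {
  "plan": [0,0,0,0,0,0,0,0,0,0,0,0,0,0,0,0,0,0,0,0,0,0,0,0,0,0,0,0,0,0,0,0,0,0,0,0],
  "grip": 30
}}

```text
time_s: 9.32
eef_pos: [0.4752, -0.2208, -0.0203]
eef_rot: [0.0, 0.438, 0.899, -0.0]
wrist_force: [-2.5, 1.1, 6.3]
opening: 0.481
grasp_force: 59.6
```

Request:
{"name": "move_arm", "arguments": {
  "plan": [0,0,0.1,0,0,0,0,0,0.4,0,0,0,0,0,0.9,0,0,0,0,0,1.5,0,0,0,0,0,2.2,0,0,0,0,0,2.9,0,0,0,0,0,3.4,0,0,0,0,0,3.4,0,0,0,0,0,3.4,0,0,0]
}}

```text
time_s: 10.45
eef_pos: [0.4744, -0.2202, 0.1483]
eef_rot: [-0.0, 0.439, 0.899, 0.0]
wrist_force: [-0.8, 0.3, -1.2]
opening: 0.48
grasp_force: 60.6
```

```bash
python3 - <<'E'
from h import *
o=ctrl.get_obs();print(o["eef_pos"],o["opening"],o["wrist_force"],o["q"])
s=cam("side");p=o["eef_pos"];u,v=map(int,proj(s,p));print(u,v)
# tip check: what pixel would TCP, and a point 25mm behind it, have
x0,y0=u-50,v-50
for dz in(-.02,0,.02,.04): print(dz,[round((a-b)*6) for a,b in zip(proj(s,p+[0,0,dz]),(x0,y0))])
B=cv2.resize(s["pixels"][y0:y0+100,x0:x0+100],(600,600),interpolation=3);B=cv2.convertScaleAbs(B,alpha=1.8,beta=10);cv2.imwrite("pics/v6.png",B[:,:,::-1])
E
```

```text
[ 0.47438298 -0.22021509  0.14827508] 0.48005910812634933 [-0.82829096  0.31659515 -1.22054419] [-6.61804466e-01  1.25312610e-01  1.79097771e+00  1.13000661e-05
  1.22630297e+00 -1.32472441e+00]
339 252
-0.02 [301, 351]
0 [306, 302]
0.02 [311, 252]
0.04 [316, 199]
```

View pics/v6.png

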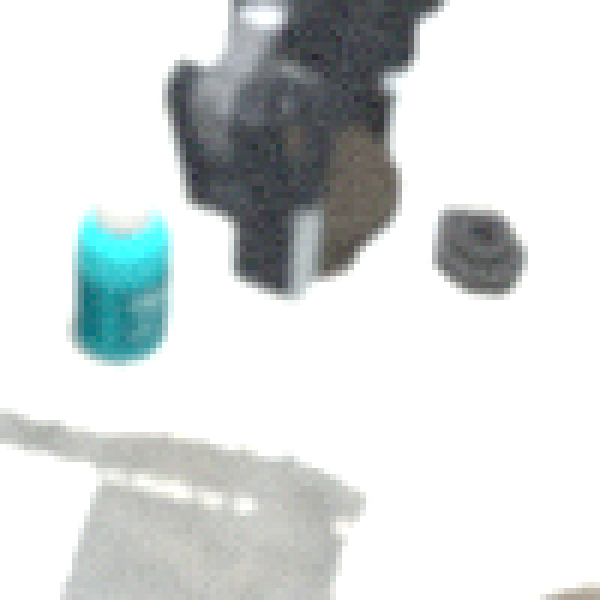

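Request:
{"name": "move_arm", "arguments": {
  "plan": [0,0.4,0,0,0,0,-0.05,1.3,0,0,0,0,-0.1,2.4,0,0,0,0,-0.15,3.5,0,0,0,0,-0.2,4.6,0,0,0,0,-0.25,5.7,0,0,0,0,-0.3,6.8,0,0,0,0,-0.35,7.9,0,0,0,0,-0.4,9,0,0,0,0,-0.45,9.8,0,0,0,0]
}}

```text
time_s: 11.75
eef_pos: [0.4503, 0.2722, 0.148]
eef_rot: [-0.001, 0.438, 0.899, -0.001]
wrist_force: [0.0, -0.7, -0.2]
opening: 0.48
grasp_force: 60.6
```

Request:
{"name": "move_arm", "arguments": {
  "plan": [0,0.6,0,0,0,0,-0.02,0.95,0,0,0,0,-0.02,1.12,0,0,0,0,-0.02,1.12,-0.6,0,0,0,-0.02,1.12,-1.2,0,0,0,-0.02,1.12,-1.8,0,0,0,-0.02,1.12,-2.3,0,0,0,-0.02,1.12,-2.5,0,0,0,-0.02,1.12,-2.5,0,0,0]
}}

```text
time_s: 12.88
eef_pos: [0.4511, 0.3248, 0.0236]
eef_rot: [-0.0, 0.439, 0.899, -0.001]
wrist_force: [0.3, 0.8, -1.0]
opening: 0.477
grasp_force: 60.6
```

Request:
{"name": "move_arm", "arguments": {
  "plan": [0,0,-0.2,0,0,0,0,0,-0.4,0,0,0,0,0,-0.55,0,0,0,0,0,-0.65,0,0,0,0,0,-0.7,0,0,0,0,0,-0.73,0,0,0,0,0,-0.73,0,0,0]
}}

```text
time_s: 13.75
eef_pos: [0.4515, 0.3254, -0.0124]
eef_rot: [0.0, 0.438, 0.899, 0.0]
wrist_force: [0.0, 0.2, -0.2]
opening: 0.479
grasp_force: 60.6
```

Request:
{"name": "move_arm", "arguments": {
  "plan": [0,0,0,0,0,0,0,0,0,0,0,0,0,0,0,0,0,0,0,0,0,0,0,0],
  "grip": 52
}}

```text
time_s: 14.25
eef_pos: [0.4515, 0.3254, -0.0124]
eef_rot: [0.0, 0.438, 0.899, 0.0]
wrist_force: [-0.1, -0.2, -0.3]
opening: 0.609
grasp_force: 0.0
```

Request:
{"name": "move_arm", "arguments": {
  "plan": [0,0,0.2,0,0,0,0,0,0.5,0,0,0,0,0,1.0,0,0,0,0,0,2,0,0,0,0,0,3,0,0,0,0,0,3.4,0,0,0]
}}

```text
time_s: 15.0
eef_pos: [0.4534, 0.3264, 0.1628]
eef_rot: [0.002, 0.438, 0.899, 0.003]
wrist_force: [0.4, -0.2, -0.4]
opening: 0.608
grasp_force: 0.0
```

Request:
{"name": "move_arm", "arguments": {
  "plan": [0.2,-0.5,0,0,0,-0.05,0.5,-1.4,0,0,0,-0.12,0.9,-2.5,0,0,0,-0.2,1.3,-3.6,0,0,0,-0.28,1.7,-4.7,0,0,0,-0.36,2.1,-5.8,0,0,0,-0.44,2.5,-6.9,0,0,0,-0.53,2.9,-8,0,0,0,-0.6,3.15,-8.69,0,0,0,-0.663,3.15,-8.69,0,0,0,-0.663],
  "grip": 60
}}

```text
time_s: 16.25
eef_pos: [0.6096, -0.1121, 0.1587]
eef_rot: [0.001, 0.708, 0.706, 0.0]
wrist_force: [-0.4, 0.5, -0.2]
opening: 0.703
grasp_force: 0.0
```

Request:
{"name": "move_arm", "arguments": {
  "plan": [0,0,-0.5,0,0,0,0,0,-1.2,0,0,0,0,0,-1.9,0,0,0,0,0,-2.6,0,0,0,0,0,-2.8,0,0,0,0,0,-2.8,0,0,0]
}}

```text
time_s: 17.0
eef_pos: [0.6089, -0.1084, 0.018]
eef_rot: [-0.0, 0.707, 0.707, -0.0]
wrist_force: [-0.1, 0.3, -0.8]
opening: 0.701
grasp_force: 0.0
```

```bash
python3 - <<'E'
from h import *
o=ctrl.get_obs();print(o["eef_pos"])
t=cam("top");s=cam("side");A=cv2.resize(t["pixels"][150:240,170:260],(400,400),interpolation=3);B=cv2.resize(s["pixels"][200:270,325:395],(400,400),interpolation=3);B=cv2.convertScaleAbs(B,alpha=1.8,beta=10)
cv2.imwrite("pics/v7.png",np.hstack([A,B])[:,:,::-1])
# valve in bin
im=t["pixels"];m=cv2.inRange(im,(25,20,15),(95,85,80))[215:250,185:222];n,l,st,ce=cv2.connectedComponentsWithStats(m);i=1+np.argmax(st[1:,4]);print(st[i]);print(ray(t,*(ce[i]+[185,215]),.037))
E
```

```text
[ 0.60886698 -0.10836942  0.01795175]
[ 11   9  16  15 177]
[0.45221071 0.32005147 0.037     ]
```

View pics/v7.png

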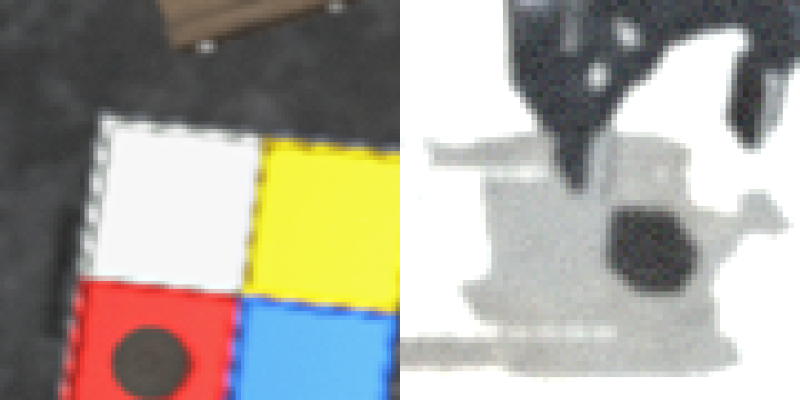

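Request:
{"name": "move_arm", "arguments": {
  "plan": [0,0,-0.3,0,0,0,0,0,-0.55,0,0,0,0,0,-0.7,0,0,0,0,0,-0.76,0,0,0,0,0,-0.76,0,0,0],
  "grip": 48
}}

```text
time_s: 17.73
eef_pos: [0.6088, -0.1091, -0.0208]
eef_rot: [-0.0, 0.707, 0.707, -0.0]
wrist_force: [-0.4, 0.7, 0.4]
opening: 0.56
grasp_force: 0.0
```

Request:
{"name": "move_arm", "arguments": {
  "plan": [0,0,-0.03,0,0,0,0,0,-0.06,0,0,0,0,0,-0.06,0,0,0]
}}

```text
time_s: 18.1
eef_pos: [0.6089, -0.1091, -0.0235]
eef_rot: [0.0, 0.707, 0.707, 0.0]
wrist_force: [-0.6, -0.5, -0.2]
opening: 0.561
grasp_force: 0.0
```

Request:
{"name": "move_arm", "arguments": {
  "plan": [0,0,-0.02,0,0,0,0,0,-0.03,0,0,0,0,0,-0.03,0,0,0]
}}

```text
time_s: 18.48
eef_pos: [0.6089, -0.1091, -0.0251]
eef_rot: [-0.0, 0.707, 0.707, -0.0]
wrist_force: [0.4, -0.4, 0.3]
opening: 0.563
grasp_force: 0.0
```

Request:
{"name": "move_arm", "arguments": {
  "plan": [0,0,-0.02,0,0,0,0,0,-0.02,0,0,0]
}}

```text
time_s: 18.73
eef_pos: [0.6088, -0.1091, -0.0261]
eef_rot: [-0.0, 0.707, 0.707, -0.0]
wrist_force: [0.0, -0.7, 0.7]
opening: 0.561
grasp_force: 0.0
```

Request:
{"name": "move_arm", "arguments": {
  "plan": [0,0,0,0,0,0,0,0,0,0,0,0,0,0,0,0,0,0,0,0,0,0,0,0,0,0,0,0,0,0],
  "grip": 26
}}

```text
time_s: 19.35
eef_pos: [0.6094, -0.1093, -0.0256]
eef_rot: [0.0, 0.707, 0.707, 0.0]
wrist_force: [0.6, -0.2, 5.9]
opening: 0.353
grasp_force: 59.8
```

Request:
{"name": "move_arm", "arguments": {
  "plan": [0,0,0.1,0,0,0,0,0,0.4,0,0,0,0,0,0.9,0,0,0,0,0,1.5,0,0,0,0,0,2.2,0,0,0,0,0,2.9,0,0,0,0,0,3.2,0,0,0,0,0,3.2,0,0,0]
}}

```text
time_s: 20.35
eef_pos: [0.6095, -0.1093, 0.1351]
eef_rot: [0.001, 0.707, 0.707, 0.0]
wrist_force: [0.8, 0.5, -0.1]
opening: 0.351
grasp_force: 59.3
```

```bash
python3 - <<'E'
from h import *
o=ctrl.get_obs();print(o["eef_pos"],o["opening"],o["grasp_force"])
t=cam("top");s=cam("side");p=o["eef_pos"]
u,v=map(int,proj(s,p));B=cv2.resize(s["pixels"][v-35:v+35,u-35:u+35],(400,400),interpolation=3);B=cv2.convertScaleAbs(B,alpha=1.8,beta=10)
C=cv2.resize(s["pixels"][205:275,330:400],(400,400),interpolation=3)
cv2.imwrite("pics/v8.png",np.hstack([B,C])[:,:,::-1])
E
```

```text
[ 0.60949285 -0.10932025  0.13512605] 0.35090994970189454 59.33331085674581
```

View pics/v8.png

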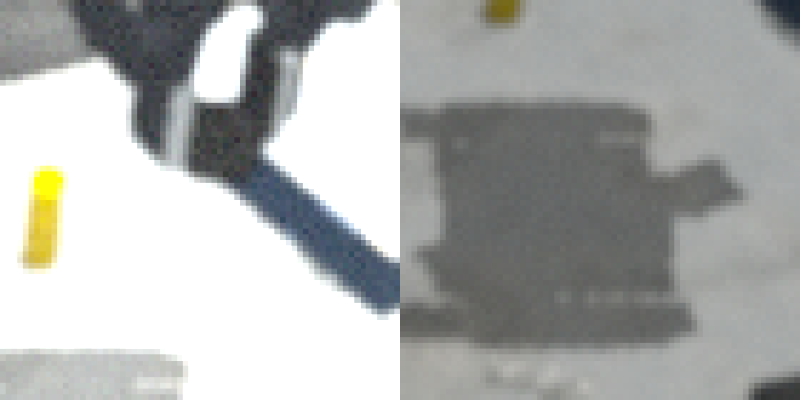

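Request:
{"name": "move_arm", "arguments": {
  "plan": [-0.05,0.4,0,0,0,-0.01,-0.2,1.3,0,0,0,-0.03,-0.4,2.4,0,0,0,-0.05,-0.55,3.5,0,0,0,-0.06,-0.7,4.6,0,0,0,-0.08,-0.9,5.7,0,0,0,-0.09,-1.1,6.8,0,0,0,-0.1,-1.2,7.7,0,0,0,-0.12,-1.32,8.3,0,0,0,-0.12,-1.32,8.46,0,0,0,-0.12]
}}

```text
time_s: 21.7
eef_pos: [0.541, 0.3153, 0.1318]
eef_rot: [-0.001, 0.747, 0.664, -0.002]
wrist_force: [0.5, -0.4, -0.7]
opening: 0.352
grasp_force: 59.3
```

Request:
{"name": "move_arm", "arguments": {
  "plan": [0,0,0,0,0,0,0,0,-0.5,0,0,0,0,0,-1.1,0,0,0,0,0,-1.7,0,0,0,0,0,-2.2,0,0,0,0,0,-2.3,0,0,0,0,0,-2.3,0,0,0]
}}

```text
time_s: 22.58
eef_pos: [0.5433, 0.313, 0.0191]
eef_rot: [0.0, 0.749, 0.663, -0.0]
wrist_force: [0.1, -0.0, 0.7]
opening: 0.356
grasp_force: 59.4
```

Request:
{"name": "move_arm", "arguments": {
  "plan": [0,0,-0.2,0,0,0,0,0,-0.4,0,0,0,0,0,-0.55,0,0,0,0,0,-0.65,0,0,0,0,0,-0.7,0,0,0,0,0,-0.73,0,0,0,0,0,-0.73,0,0,0]
}}

```text
time_s: 23.45
eef_pos: [0.543, 0.3139, -0.0174]
eef_rot: [0.0, 0.748, 0.663, 0.0]
wrist_force: [-1.1, -0.1, -0.2]
opening: 0.357
grasp_force: 59.4
```

Request:
{"name": "move_arm", "arguments": {
  "plan": [0,0,0,0,0,0,0,0,0,0,0,0,0,0,0,0,0,0,0,0,0,0,0,0],
  "grip": 42
}}

```text
time_s: 23.95
eef_pos: [0.543, 0.3139, -0.0174]
eef_rot: [0.0, 0.748, 0.663, 0.0]
wrist_force: [0.2, -0.7, -0.2]
opening: 0.494
grasp_force: 0.0
```

Request:
{"name": "move_arm", "arguments": {
  "plan": [0,0,0.2,0,0,0,0,0,0.5,0,0,0,0,0,1.0,0,0,0,0,0,2,0,0,0,0,0,3,0,0,0,0,0,3.4,0,0,0,0,0,3.4,0,0,0]
}}

```text
time_s: 24.82
eef_pos: [0.544, 0.3143, 0.1547]
eef_rot: [0.001, 0.748, 0.663, 0.002]
wrist_force: [0.8, -1.0, 1.2]
opening: 0.491
grasp_force: 0.0
```

Request:
{"name": "move_arm", "arguments": {
  "plan": [0.1,-0.4,0,0,0,0,0.35,-1.3,0,0,0,0,0.65,-2.4,0,0,0,0,0.95,-3.5,0,0,0,0,1.25,-4.6,0,0,0,0,1.5,-5.5,0,0,0,0,1.62,-5.94,0,0,0,0,1.62,-5.94,0,0,0,0],
  "grip": 60
}}

```text
time_s: 25.82
eef_pos: [0.6231, 0.0153, 0.1508]
eef_rot: [-0.001, 0.749, 0.662, -0.001]
wrist_force: [-0.2, -0.0, 0.2]
opening: 0.704
grasp_force: 0.0
```

Request:
{"name": "move_arm", "arguments": {
  "plan": [0,0,-0.5,0,0,0,0,0,-1.1,0,0,0,0,0,-1.7,0,0,0,0,0,-2.3,0,0,0,0,0,-2.8,0,0,0,0,0,-3.2,0,0,0,0,0,-3.33,0,0,0,0,0,-3.33,0,0,0]
}}

```text
time_s: 26.82
eef_pos: [0.6238, 0.0174, -0.0141]
eef_rot: [-0.0, 0.748, 0.664, -0.0]
wrist_force: [-0.0, 0.2, -0.2]
opening: 0.705
grasp_force: 0.0
```

Request:
{"name": "move_arm", "arguments": {
  "plan": [0,0,0,0,0,0,0,0,0,0,0,0,0,0,0,0,0,0,0,0,0,0,0,0,0,0,0,0,0,0,0,0,0,0,0,0,0,0,0,0,0,0],
  "grip": 4
}}

```text
time_s: 27.7
eef_pos: [0.6247, 0.0167, -0.013]
eef_rot: [0.001, 0.748, 0.663, 0.0]
wrist_force: [0.2, -0.0, 6.2]
opening: 0.17
grasp_force: 58.5
```

Request:
{"name": "move_arm", "arguments": {
  "plan": [0,0,0.1,0,0,0,0,0,0.4,0,0,0,0,0,0.9,0,0,0,0,0,1.5,0,0,0,0,0,2.2,0,0,0,0,0,2.8,0,0,0,0,0,3,0,0,0,0,0,3,0,0,0]
}}

```text
time_s: 28.7
eef_pos: [0.6242, 0.0168, 0.1366]
eef_rot: [0.0, 0.748, 0.663, 0.0]
wrist_force: [0.5, 0.1, -0.6]
opening: 0.17
grasp_force: 58.4
```

Request:
{"name": "move_arm", "arguments": {
  "plan": [-0.2,0.25,0,0,0,0,-0.7,0.85,0,0,0,0,-1.3,1.55,0,0,0,0,-1.9,2.25,0,0,0,0,-2.5,2.95,0,0,0,0,-3.1,3.65,0,0,0,0,-3.5,4.15,0,0,0,0,-3.67,4.34,0,0,0,0,-3.67,4.34,0,0,0,0]
}}

```text
time_s: 29.82
eef_pos: [0.4395, 0.2341, 0.1353]
eef_rot: [-0.0, 0.748, 0.664, -0.001]
wrist_force: [-0.3, -0.7, -1.0]
opening: 0.172
grasp_force: 58.5
```

Request:
{"name": "move_arm", "arguments": {
  "plan": [0,0,-0.5,0,0,0,0,0,-1,0,0,0,0,0,-1.5,0,0,0,0,0,-2,0,0,0,0,0,-2.4,0,0,0,0,0,-2.6,0,0,0,0,0,-2.75,0,0,0,0,0,-2.82,0,0,0,0,0,-2.82,0,0,0]
}}

```text
time_s: 30.95
eef_pos: [0.4407, 0.2339, -0.0048]
eef_rot: [0.0, 0.748, 0.663, 0.0]
wrist_force: [0.9, 0.2, -1.0]
opening: 0.17
grasp_force: 58.5
```

Request:
{"name": "move_arm", "arguments": {
  "plan": [0,0,-0.02,0,0,0,0,0,-0.03,0,0,0,0,0,-0.03,0,0,0]
}}

```text
time_s: 31.32
eef_pos: [0.4405, 0.234, -0.0063]
eef_rot: [0.0, 0.748, 0.663, 0.0]
wrist_force: [0.5, -0.6, -0.4]
opening: 0.171
grasp_force: 58.5
```

Request:
{"name": "move_arm", "arguments": {
  "plan": [0,0,0,0,0,0,0,0,0,0,0,0,0,0,0,0,0,0,0,0,0,0,0,0],
  "grip": 32
}}

```text
time_s: 31.82
eef_pos: [0.4404, 0.2339, -0.0065]
eef_rot: [-0.0, 0.748, 0.663, 0.0]
wrist_force: [-1.3, 0.1, -0.0]
opening: 0.372
grasp_force: 0.0
```

Request:
{"name": "move_arm", "arguments": {
  "plan": [0,0,0.2,0,0,0,0,0,0.5,0,0,0,0,0,1.0,0,0,0,0,0,2,0,0,0,0,0,3,0,0,0,0,0,3.4,0,0,0,0,0,3.4,0,0,0]
}}

```text
time_s: 32.7
eef_pos: [0.442, 0.2343, 0.1665]
eef_rot: [0.001, 0.748, 0.663, 0.003]
wrist_force: [-0.2, 0.3, 0.2]
opening: 0.377
grasp_force: 0.0
```

Request:
{"name": "move_arm", "arguments": {
  "plan": [0.03,-0.4,0,0,0,0,0.13,-1.2,0,0,0,0,0.25,-2.2,0,0,0,0,0.36,-3.3,0,0,0,0,0.48,-4.4,0,0,0,0,0.6,-5.5,0,0,0,0,0.68,-6.2,0,0,0,0,0.72,-6.51,0,0,0,0,0.72,-6.51,0,0,0,0],
  "grip": 75
}}

```text
time_s: 33.83
eef_pos: [0.4759, -0.0917, 0.1627]
eef_rot: [-0.001, 0.749, 0.663, -0.0]
wrist_force: [-1.1, 0.9, 0.3]
opening: 0.877
grasp_force: 0.0
```

Request:
{"name": "move_arm", "arguments": {
  "plan": [0,0,-0.5,0,0,0,0,0,-1.1,0,0,0,0,0,-1.6,0,0,0,0,0,-2.1,0,0,0,0,0,-2.5,0,0,0,0,0,-2.8,0,0,0,0,0,-3.05,0,0,0,0,0,-3.2,0,0,0,0,0,-3.2,0,0,0]
}}

```text
time_s: 34.95
eef_pos: [0.4762, -0.0914, 0.0032]
eef_rot: [-0.0, 0.748, 0.663, -0.0]
wrist_force: [0.0, -0.7, -0.4]
opening: 0.88
grasp_force: 0.0
```

```bash
python3 - <<'E'
from h import *
t=cam("top");s=cam("side");A=cv2.resize(t["pixels"][165:265,175:275],(400,400),interpolation=3);B=cv2.resize(s["pixels"][190:280,265:355],(400,400),interpolation=3);B=cv2.convertScaleAbs(B,alpha=1.6,beta=10)
cv2.imwrite("pics/v9.png",np.hstack([A,B])[:,:,::-1])
E
```

```text
(no output)
```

View pics/v9.png

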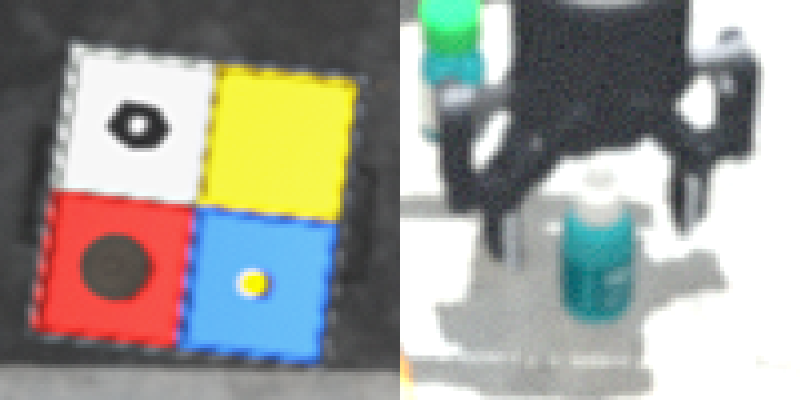

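Request:
{"name": "move_arm", "arguments": {
  "plan": [0,0,0,0,0,0,0,0,0,0,0,0,0,0,0,0,0,0,0,0,0,0,0,0,0,0,0,0,0,0,0,0,0,0,0,0,0,0,0,0,0,0],
  "grip": 22
}}

```text
time_s: 35.92
eef_pos: [0.477, -0.0919, 0.0041]
eef_rot: [0.0, 0.748, 0.663, 0.0]
wrist_force: [-1.0, 0.7, 6.7]
opening: 0.37
grasp_force: 59.4
```

Request:
{"name": "move_arm", "arguments": {
  "plan": [0,0,0.1,0,0,0,0,0,0.4,0,0,0,0,0,0.9,0,0,0,0,0,1.5,0,0,0,0,0,2.2,0,0,0,0,0,2.8,0,0,0,0,0,3.2,0,0,0,0,0,3.2,0,0,0]
}}

```text
time_s: 36.92
eef_pos: [0.4777, -0.0922, 0.1659]
eef_rot: [0.002, 0.748, 0.663, 0.001]
wrist_force: [0.2, -0.3, -0.7]
opening: 0.375
grasp_force: 59.6
```

Request:
{"name": "move_arm", "arguments": {
  "plan": [0.06,0.35,0,0,0,0,0.2,1.1,0,0,0,0,0.37,2.1,0,0,0,0,0.55,3.1,0,0,0,0,0.73,4.1,0,0,0,0,0.9,5.1,0,0,0,0,1.05,5.9,0,0,0,0,1.11,6.29,0,0,0,0,1.11,6.29,0,0,0,0]
}}

```text
time_s: 38.05
eef_pos: [0.5309, 0.2241, 0.1623]
eef_rot: [-0.0, 0.747, 0.664, -0.001]
wrist_force: [-0.4, 0.3, 0.1]
opening: 0.371
grasp_force: 59.6
```

Request:
{"name": "move_arm", "arguments": {
  "plan": [0,0,-0.5,0,0,0,0,0,-1,0,0,0,0,0,-1.5,0,0,0,0,0,-2,0,0,0,0,0,-2.4,0,0,0,0,0,-2.7,0,0,0,0,0,-2.9,0,0,0,0,0,-3,0,0,0,0,0,-3.03,0,0,0,0,0,-3.03,0,0,0]
}}

```text
time_s: 39.3
eef_pos: [0.5323, 0.223, 0.0125]
eef_rot: [0.0, 0.748, 0.663, 0.0]
wrist_force: [-0.0, 0.2, -0.0]
opening: 0.37
grasp_force: 59.6
```

Request:
{"name": "move_arm", "arguments": {
  "plan": [0,0,-0.02,0,0,0,0,0,-0.03,0,0,0,0,0,-0.03,0,0,0]
}}

```text
time_s: 39.67
eef_pos: [0.5319, 0.2229, 0.0106]
eef_rot: [-0.0, 0.748, 0.663, 0.0]
wrist_force: [0.4, 0.2, 0.8]
opening: 0.373
grasp_force: 59.6
```

Request:
{"name": "move_arm", "arguments": {
  "plan": [0,0,0,0,0,0,0,0,0,0,0,0,0,0,0,0,0,0,0,0,0,0,0,0],
  "grip": 55
}}

```text
time_s: 40.17
eef_pos: [0.5319, 0.2229, 0.0105]
eef_rot: [0.0, 0.748, 0.663, -0.0]
wrist_force: [-0.5, 0.3, 0.2]
opening: 0.646
grasp_force: 0.0
```

Request:
{"name": "move_arm", "arguments": {
  "plan": [0,0,0.2,0,0,0,0,0,0.5,0,0,0,0,0,1.0,0,0,0,0,0,2,0,0,0,0,0,3,0,0,0,0,0,3.4,0,0,0,0,0,3.4,0,0,0]
}}

```text
time_s: 41.05
eef_pos: [0.5336, 0.2233, 0.1839]
eef_rot: [0.001, 0.748, 0.663, 0.003]
wrist_force: [0.2, -0.3, -0.4]
opening: 0.644
grasp_force: 0.0
```

Request:
{"name": "move_arm", "arguments": {
  "plan": [0,-1,0,0,0,0,0,-2,0,0,0,0,0,-3,0,0,0,0,0,-4,0,0,0,0,0,-5,0,0,0,0,0,-5,0,0,0,0,0,-5,0,0,0,0]
}}

```text
time_s: 41.92
eef_pos: [0.5312, -0.0268, 0.1795]
eef_rot: [-0.001, 0.749, 0.663, -0.0]
wrist_force: [0.4, -0.1, -0.5]
opening: 0.643
grasp_force: 0.0
```

```bash
python3 - <<'E'
from h import *
t=cam("top");s=cam("side");A=cv2.resize(t["pixels"][165:265,175:275],(400,400),interpolation=3);B=cv2.resize(s["pixels"][110:210,210:310],(400,400),interpolation=3)
cv2.imwrite("pics/v10.png",np.hstack([A,B])[:,:,::-1])
for n,c in dict(yellow=(.532,.2226),white=(.543,.314),red=(.4515,.325),blue=(.4405,.2336)).items():
    for z in(.006,.02,.052,.097):
        print(n,z,[round((a-b)*4) for a,b in zip(proj(t,[*c,z]),(175,165))],[round((a-b)*4)+400*(i==0) for i,(a,b) in enumerate(zip(proj(s,[*c,z]),(210,110)))])
E
```

```text
yellow 0.006 [276, 142] [688, 229]
yellow 0.02 [273, 140] [687, 212]
yellow 0.052 [266, 136] [686, 172]
yellow 0.097 [255, 130] [684, 112]
white 0.006 [136, 126] [658, 156]
white 0.02 [131, 124] [657, 139]
white 0.052 [120, 120] [655, 99]
white 0.097 [104, 113] [653, 41]
red 0.006 [116, 267] [528, 174]
red 0.02 [111, 267] [526, 157]
red 0.052 [100, 266] [522, 118]
red 0.097 [83, 265] [516, 59]
blue 0.006 [258, 283] [550, 251]
blue 0.02 [255, 283] [549, 233]
blue 0.052 [247, 282] [544, 193]
blue 0.097 [236, 282] [538, 132]
```

View pics/v10.png

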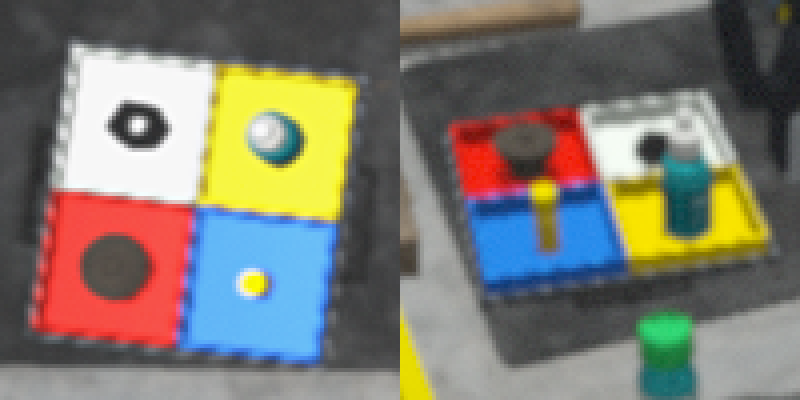

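The last picture shows all four objects standing or lying upright. By pixel position they are near the middle of their bins: valve (115,267), cam (137,125), vial (253,283), bottle (270,137). All are within about 6 mm of centre, and the arm is clear of everything.

```bash
python3 -c "
from bench import ctrl
print(ctrl.hand_in())"
```

```text
the job is handed in; nothing more can be done
None
```

I handed the job in at about 42 s: nozzle bottle in yellow, valve in red, cam in white and vial in blue, all upright and within about 6 mm of centre by my camera measurements; I never went near the green-cap bottle or the float, but `hand_in` returned no verdict.

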